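Re-rack the ring-making tools in the order they lie

TASK

The end tooth of the dark old tool rack has snapped, so it is being replaced by the light new rack beside it. Move the three files and the ring mandrel from the old rack to the new one, keeping them in the same left-to-right order, notch for notch, with their handles (the mandrel's shank) on the robot's side as now, each lying level and settled in its own pair of notches about as far in as it lay before. Do not disturb the flux jar, the yellow pad and the eye loupe on the bench.

Things in the scene. Friction and masses are not known exactly. Their poses are not given: they have to be found in the camera images.
- rack_old: Old rack, dark wood, fixed, holding the tools; its end tooth at -y on the handle rail is snapped short. Two upright notched rails, 14 mm thick, 244 mm long along y, at x = -40 (handle rail, robot's side) and x = +85 mm (blade rail), joined by low boards (16 mm tall). Origin: middle of the row of notches, at bench height; x away from the robot, z up. Notches: see rack_new.
- rack_new: New rack, light wood, fixed, empty; same sizes, frame and notches as the old, about 280 mm beside it, slightly askew. Each rail has V notches at y = -90, -30, 30, 90 mm: mouth 40 mm wide at z = 46, flat floor 14 mm wide at z = 28 mm, walls guide a tool to the middle. Tools lie along x, handle at -x, origin near x = 40, z = 28 mm. A tool goes to the notch of the same y as in the old rack.
- file_flat: Flat file with a brown wooden handle, 245 mm long; handle 17 to 20 mm thick from y = 38 to 122 mm, blade 14 mm wide, up to 9 mm thick, 60 g. Origin: middle of its length, underside; handle to +y, z up. Balances at y = 50 mm: a good place to grip, 10 mm above the underside.
- file_half: Half-round file with a red handle, 255 mm long; handle 17 to 20 mm thick from y = 42 to 128 mm, blade 16 mm wide, up to 9 mm thick, 60 g. Origin: middle of its length, underside; handle to +y, z up. Balances at y = 50 mm: a good place to grip, 10 mm above the underside.
- file_needle: Needle file, the shortest (195 mm), brown wooden handle 17 to 20 mm thick from y = 12 to 97 mm, thin blade 6 mm wide, 60 g. Origin: middle of its length, underside; handle to +y, z up. Balances at y = 50 mm: a good place to grip, 10 mm above the underside.
- ring_mandrel: Ring mandrel: tapered round bar of bare grey steel, 250 mm long, 0.38 kg. 12 mm thick at its tip (-y), 25 mm at y = 70 mm; the thick shank end is +y. Origin: middle of its length, underside; z up. Balances near y = 30 mm, where it is 22 mm thick: grip there, 12 mm above the underside.
- note_block: Bystander: small yellow pad, 77 x 84 x 12 mm, lying to the right of the racks. Leave it alone. Origin: middle of its underside.
- flux_jar: Bystander: small jar with a black lid, 49 mm in diameter, 50 mm tall, standing to the left of the racks. Leave it alone. Origin: middle of its underside.
- eye_loupe: Bystander: black eye loupe, 33 mm in diameter, 35 mm tall, standing to the right of the racks. Leave it alone. Origin: middle of its underside.

How it is judged:
At the end, for the whole second after the job is handed in: Each tool lies in the new rack in the notch matching its old one: origin within 15 mm of the notch middle along the rack, 10 to 70 mm across it, 20 to 37 mm above the bench, level within 0.1 rad, handle or shank on the robot's side, at rest ((y of file_flat in the frame of rack_new between -0.105 and -0.075 m or y of file_flat in the frame of rack_new between -0.045 and -0.015 m or y of file_flat in the frame of rack_new between 0.015 and 0.045 m or y of file_flat in the frame of rack_new between 0.075 and 0.105 m) and x of file_flat in the frame of rack_new between 0.01 and 0.07 m and y of rack_new in the frame of file_flat above 0 m and z of file_flat in the frame of rack_new between 0.02 and 0.037 m and angle between file_flat's own y axis and vertical between 1.471 and 1.671 rad and distance of file_flat from where it was at the start of the episode between 0.2525 and 0.3115 m and linear speed of each of file_flat, file_half, file_needle, ring_mandrel below 0.02 m/s and angular speed of each of file_flat, file_half, file_needle, ring_mandrel below 0.3 rad/s and (y of file_half in the frame of rack_new between -0.105 and -0.075 m or y of file_half in the frame of rack_new between -0.045 and -0.015 m or y of file_half in the frame of rack_new between 0.015 and 0.045 m or y of file_half in the frame of rack_new between 0.075 and 0.105 m) and x of file_half in the frame of rack_new between 0.01 and 0.07 m and y of rack_new in the frame of file_half above 0 m and z of file_half in the frame of rack_new between 0.02 and 0.037 m and angle between file_half's own y axis and vertical between 1.471 and 1.671 rad and distance of file_half from where it was at the start of the episode between 0.2525 and 0.3115 m and (y of file_needle in the frame of rack_new between -0.105 and -0.075 m or y of file_needle in the frame of rack_new between -0.045 and -0.015 m or y of file_needle in the frame of rack_new between 0.015 and 0.045 m or y of file_needle in the frame of rack_new between 0.075 and 0.105 m) and x of file_needle in the frame of rack_new between 0.01 and 0.07 m and y of rack_new in the frame of file_needle above 0 m and z of file_needle in the frame of rack_new between 0.02 and 0.037 m and angle between file_needle's own y axis and vertical between 1.471 and 1.671 rad and distance of file_needle from where it was at the start of the episode between 0.2525 and 0.3115 m and (y of ring_mandrel in the frame of rack_new between -0.105 and -0.075 m or y of ring_mandrel in the frame of rack_new between -0.045 and -0.015 m or y of ring_mandrel in the frame of rack_new between 0.015 and 0.045 m or y of ring_mandrel in the frame of rack_new between 0.075 and 0.105 m) and x of ring_mandrel in the frame of rack_new between 0.01 and 0.07 m and y of rack_new in the frame of ring_mandrel above 0 m and z of ring_mandrel in the frame of rack_new between 0.02 and 0.037 m and angle between ring_mandrel's own y axis and vertical between 1.471 and 1.671 rad and distance of ring_mandrel from where it was at the start of the episode between 0.2525 and 0.3115 m); the robot touches nothing.
It fails at once if the pad is pushed more than 25 mm from its place (distance of note_block from where it was at the start of the episode above 0.025 m).
It fails at once if the flux jar is pushed more than 25 mm from its place (distance of flux_jar from where it was at the start of the episode above 0.025 m).
It fails at once if the eye loupe is pushed more than 25 mm from its place (distance of eye_loupe from where it was at the start of the episode above 0.025 m).
It also fails if it takes over 96 s, if anything falls off the work surface, if the arm or the gripper's body presses on something with over 40 N, if the wrist force passes 120 N, or if a joint passes its speed limit or range.

ROBOT

A 6-joint arm with a two-finger parallel gripper is mounted at the origin on a cart in front of the work surface, level with it; the furniture and walls round the work are solid. World frame = base frame: x ahead of the robot, y to its left, z up, the work surface at z = 0. Lengths are in m, angles in rad, forces in N, time in s.
With the tool pointing down it reaches from about 0.3 to 0.775 m from the base axis. Payload 14.6 kg.
Tool frame: the origin (TCP) lies at the very end of the fingers, on their centre line; the grasp point (between the pads) lies 19 mm behind it; z points along the fingers, y is the line along which they close (so a half turn about z gives the same grasp; the last joint's range is limited). The gripper opens to 94 mm and grips with 3 to 60 N. Pads are 16 mm wide; open, the fingers measure 119 mm over their backs; the gripper's body (75 mm by 177 mm) begins 78 mm behind the grasp point.
Start: joints at [1.241, 0.3, 1.521, -0, 1.321, -0.067], TCP at [0.143, 0.531, 0.166] pointing down, gripper open.
Joint ranges: [-3.03, 3.03], [-0.79, 2.21], [0.23, 2.52], [-1.04, 4.18], [0, 3.07], [-2.55, 2.55]. Speed limits (rad/s): [2.22, 2.22, 2.57, 3.14, 3.14, 3.14].

INTERFACE

Orientations are given as [roll, pitch, yaw] about the fixed x, y, z axes, in that order (R = Rz(yaw) Ry(pitch) Rx(roll)).
In Python, from station import status, vision, order, silhouettes gives the robot as it stands. The module is installed in compiled form; this text tells all that it offers.
- The arm moves only by the shell command python3 -m pendant 'ROWS' [FORCE]. ROWS is JSON, one flat list of numbers, 7 for each row, row after row: the shift along the tool's x, y, z in units of 500 mm (1.0 is 500 mm), then the turn, a rotation vector about the tool's x, y, z in units of 90 degrees (1.0 is 90 degrees), then the opening, from -1 (shut) to 1 (fully open). A call has 1 to 12 rows; each row is the pose to reach, as a shift and turn from the pose commanded when the call began, along the tool's axes at that moment; what a row does not reach only later rows make up. A row lasts 1/10 s, in which the tool goes at most 50 mm and 8.59 degrees, less where a joint would pass 70% of its speed; a pose out of reach is approached as far as the arm can. A call with a number of a shift or a turn outside -1 to 1 is refused whole. A call with a gripper value outside its range is refused whole. The fingers move at their own pace and stop on an object; FORCE is the grip in N (left out, the last holds). Time passes only in rows, so rows that repeat a pose let the fingers close. It gives the time, the measured TCP pose, the force, the opening and the grip force at its end, in the units of the state.
- status.get_obs(): the state, without advancing time (a new reading comes with each control period).
- vision.camera(name): name is "scene" or "side" or "wrist"; returns a dict with "pixels" (384x512x3 uint8, red, green, blue), "K" (3x3 intrinsics, pixels), "R" (3x3) and "t" (3): a world point X has camera coordinates R X + t. Camera axes: x right, y down, z forward; pixel columns grow to the right and rows downward; lengths in m; the calibration is good to about 2 mm. A picture is of the moment at which its call begins. There is no depth.
- order.hand_in(): hands the job in; it is judged then, once.
Trained networks look in a picture, given as the dict that the camera call returned (one of the last four; its "shot" number tells which), for a name from the list of things; names that differ only in an ending like _2 or _b are one class to them, and where a whole thing is asked for, a point or a joint stands for the part that bears it (a point fixed in the world has none). Each returns a list of dicts, best first, with "score" (0 to 1); they miss things now and then, are a little off and sometimes report something else, mostly with a low value. They report only what shows in the picture. A call takes as long as a camera call.
- silhouettes(target, picture): "region" (384x512 bool, what is visible of it) and "extent" ([left, top, right, bottom] in pixels, round what is visible of it).
The state is a dict: "time_s": time; "qpos": joint angles; "joint_vel": joint speeds; "tau": joint torques, N m; "ee_pos": TCP position; "eef_rot": TCP orientation; "force": force on the tool from outside, world axes, zero at the start; "moment": the same for the moment, N m; "grip_width": finger opening in m; "grip_force": force on a finger pad.
Only numpy, scipy, OpenCV 4.12 (cv2) and the standard library are available. Lean on these libraries where they do the work, as an engineer would, in place of code of your own. Each camera call takes 0.05 s, during which the arm holds its last target. There are 200 camera calls.

## Working session

There is one attempt and no reset: what is moved stays moved. The work goes in short steps, Python scripts to look and compute and a shell command to move; the robot and the scene stay as the last step left them, time stands still between calls to the robot, and variables do not carry over. Pictures are saved under pics/ and viewed, at most 14 in all, crops included, and the job is handed in when it is done.

```bash
mkdir -p pics; ls; python3 - <<'E'
from station import status, vision, silhouettes
import cv2,numpy as np,pickle
o=status.get_obs(); print(o)
for n in ("scene","side"):
    p=vision.camera(n); cv2.imwrite(f"pics/{n}0.png",p["pixels"][:,:,::-1])
    C=-p["R"].T@p["t"]; print(n,C,p["K"].tolist())
    d={}
    for t in ["rack_old","rack_new","file_flat","file_half","file_needle","ring_mandrel","note_block","flux_jar","eye_loupe"]:
        r=silhouettes(t,p); d[t]=r
        print(t,[(round(x["score"],2),[int(v) for v in x["extent"]]) for x in r[:3]])
    pickle.dump((p,d),open(n+".pkl","wb"))
E
```

```text
pics
{'time_s': 0.0, 'qpos': array([ 1.24142464e+00,  3.00463818e-01,  1.52158024e+00,  9.64244472e-06,
        1.32073799e+00, -6.65859751e-02]), 'joint_vel': array([ 0.00076725, -0.00016469, -0.00234959,  0.00067416, -0.00094826,
       -0.00133896]), 'tau': array([ 1.99947266e-03, -5.31803834e+01, -3.52736521e+01,  7.09479419e-02,
        2.43659428e-02, -8.04113120e-05]), 'ee_pos': array([0.1427634 , 0.53081752, 0.16549072]), 'eef_rot': array([-3.14040652e+00, -8.84572698e-05,  2.87880450e+00]), 'force': array([-0.73092794,  0.29044176, -0.10320148]), 'moment': array([ 0.00632347, -0.04023136,  0.03220665]), 'grip_force': 0.0, 'grip_width': 0.09431631357555323}
scene [-0.23318334 -0.68927984  0.82359873] [[432.84419716987003, 0.0, 252.36216990901687], [0.0, 432.84419716987003, 198.38369570477997], [0.0, 0.0, 1.0]]
rack_old [(0.7, [244, 188, 334, 252])]
rack_new [(0.68, [183, 158, 263, 212])]
file_flat [(0.59, [289, 208, 333, 245])]
file_half [(0.82, [261, 198, 302, 227])]
file_needle [(0.52, [248, 193, 286, 215])]
ring_mandrel [(0.74, [271, 195, 327, 238])]
note_block [(0.93, [367, 272, 398, 293])]
flux_jar [(0.49, [160, 149, 174, 169])]
eye_loupe [(0.55, [364, 298, 375, 318])]
side [0.16059324 1.22280637 0.60647356] [[380.43657000244923, 0.0, 257.81463088520337], [0.0, 380.43657000244923, 177.29095902075147], [0.0, 0.0, 1.0]]
rack_old [(0.88, [216, 165, 262, 197])]
rack_new [(0.81, [190, 193, 256, 236])]
file_flat [(0.44, [242, 168, 275, 170])]
file_half [(0.64, [235, 180, 268, 184])]
file_needle [(0.6, [239, 189, 260, 189]), (0.5, [215, 174, 272, 177])]
ring_mandrel []
note_block [(0.42, [262, 151, 279, 159]), (0.35, [224, 168, 280, 173])]
flux_jar [(0.89, [187, 250, 211, 274])]
eye_loupe [(0.5, [288, 153, 299, 159])]
```

```bash
python3 - <<'E'
import cv2
a=cv2.imread("pics/scene0.png")[140:330,130:430]; cv2.imwrite("pics/s0c.png",cv2.resize(a,(798,506),interpolation=cv2.INTER_CUBIC))
E
cat > h.py <<'E'
import numpy as np
def ray(p,u,v):
    C=-p["R"].T@p["t"]; d=p["R"].T@np.linalg.solve(p["K"],[u,v,1]); return C,d
def onz(p,u,v,z):
    C,d=ray(p,u,v); return C+d*(z-C[2])/d[2]
def proj(p,X):
    c=(np.atleast_2d(X)@p["R"].T+p["t"])@p["K"].T; return c[:,:2]/c[:,2:]
E
python3 - <<'E'
import pickle; from h import *
for n in("scene","side"):
  p,d=pickle.load(open(n+".pkl","rb"))
  for t,r in d.items():
    if r:
      v,u=np.nonzero(r[0]["region"]); q=np.c_[u,v]; m=q.mean(0); w,V=np.linalg.eigh(np.cov(q.T)); s=(q-m)@V[:,1]
      z=.038 if t[0] in"fr" else .02
      if t=="flux_jar":z=.025
      a=m+V[:,1]*s.min(); b=m+V[:,1]*s.max()
      print(n,t,onz(p,*m,z)[:2].round(3),onz(p,*a,z)[:2].round(3),onz(p,*b,z)[:2].round(3))
E
```

```text
scene rack_old [ 0.565 -0.078] [ 0.616 -0.2  ] [0.508 0.059]
scene rack_new [0.535 0.193] [0.604 0.078] [0.463 0.314]
scene file_flat [ 0.573 -0.153] [ 0.674 -0.152] [ 0.483 -0.155]
scene file_half [ 0.562 -0.033] [ 0.674 -0.033] [ 0.478 -0.033]
scene file_needle [0.552 0.027] [0.66  0.025] [0.496 0.027]
scene ring_mandrel [ 0.581 -0.091] [ 0.728 -0.087] [ 0.473 -0.093]
scene note_block [ 0.552 -0.405] [ 0.573 -0.437] [ 0.53  -0.373]
scene flux_jar [0.528 0.464] [0.564 0.523] [0.496 0.411]
scene eye_loupe [ 0.456 -0.42 ] [ 0.484 -0.41 ] [ 0.428 -0.43 ]
side rack_old [0.593 0.02 ] [0.495 0.037] [0.66  0.009]
side rack_new [0.549 0.26 ] [0.461 0.165] [0.627 0.344]
side file_flat [ 0.537 -0.142] [ 0.48  -0.154] [ 0.615 -0.127]
side file_half [ 0.52  -0.024] [ 0.474 -0.033] [ 0.606 -0.006]
side file_needle [0.542 0.037] [0.507 0.026] [0.572 0.046]
side note_block [ 0.559 -0.359] [ 0.529 -0.356] [ 0.592 -0.362]
side flux_jar [0.531 0.47 ] [0.554 0.414] [0.511 0.518]
side eye_loupe [ 0.458 -0.4  ] [ 0.467 -0.448] [ 0.448 -0.354]
```

View pics/s0c.png

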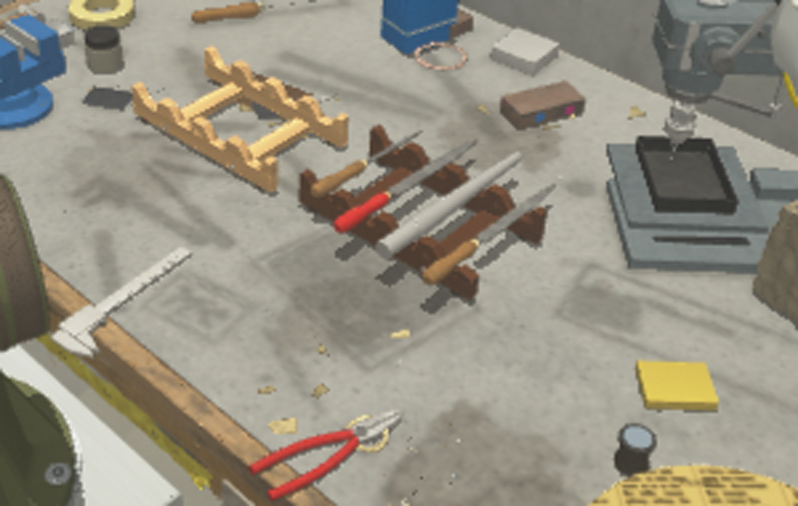

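```bash
cat >> h.py <<'E'
def to(*targets,yaw=np.pi):
    """print rows numbers for targets [x,y,z(,yaw)] from the present pose, tool down"""
    from station import status
    from scipy.spatial.transform import Rotation as Ro
    o=status.get_obs(); R0=Ro.from_euler("xyz",o["eef_rot"])
    print("t",round(o["time_s"],2),"pose",o["ee_pos"].round(4),o["eef_rot"].round(3),"F",o["force"].round(1),"w",round(o["grip_width"],4),"gf",round(o["grip_force"],1),"q",o["qpos"].round(2))
    for T in targets:
        y=T[3] if len(T)>3 else yaw
        d=R0.inv().apply(np.array(T[:3])-o["ee_pos"]); r=(R0.inv()*Ro.from_euler("xyz",[np.pi,0,y])).as_rotvec()
        print("row",(d/.5).round(4).tolist(),(r/(np.pi/2)).round(4).tolist(),"n>=",np.ceil(max(np.linalg.norm(d)/.05,np.linalg.norm(r)/.15)))
E
python3 - <<'E'
from h import *; from station import vision,status
p=vision.camera("wrist"); C=-p["R"].T@p["t"]; print(C-status.get_obs()["ee_pos"],p["R"].round(2).tolist(),p["K"][0,0])
to([.45,.22,.40],[.48,.08,.40])
E
```

```text
[-0.06598903  0.01695889  0.21934491] [[0.26, 0.97, 0.0], [0.94, -0.25, 0.24], [0.23, -0.06, -0.97]] 278.12344283342617
t 1.05 pose [0.1429 0.5311 0.1661] [3.142 0.    2.879] F [-0.6  0.5  0.8] w 0.0939 gf 0.0 q [ 1.24  0.3   1.52 -0.    1.32 -0.07]
row [-0.7548, -0.4413, -0.4678] [0.0, 0.0, -0.1673] n>= 10.0
row [-0.8855, -0.6961, -0.4678] [0.0, 0.0, -0.1673] n>= 13.0
```

```bash
python3 -c "
from h import *
to([.44,.20,.26],[.44,-.04,.26])"
```

```text
t 1.05 pose [0.1429 0.5311 0.1661] [3.142 0.    2.879] F [-0.6  0.5  0.8] w 0.0939 gf 0.0 q [ 1.24  0.3   1.52 -0.    1.32 -0.07]
row [-0.7459, -0.4851, -0.1878] [0.0, 0.0, -0.1673] n>= 10.0
row [-0.8706, -0.9486, -0.1878] [0.0, 0.0, -0.1673] n>= 14.0
```

```bash
python3 -m pendant '[-0.746,-0.485,-0.188,0,0,-0.1673,1,-0.746,-0.485,-0.188,0,0,-0.1673,1,-0.746,-0.485,-0.188,0,0,-0.1673,1,-0.746,-0.485,-0.188,0,0,-0.1673,1,-0.746,-0.485,-0.188,0,0,-0.1673,1,-0.746,-0.485,-0.188,0,0,-0.1673,1,-0.746,-0.485,-0.188,0,0,-0.1673,1,-0.746,-0.485,-0.188,0,0,-0.1673,1,-0.746,-0.485,-0.188,0,0,-0.1673,1,-0.746,-0.485,-0.188,0,0,-0.1673,1,-0.746,-0.485,-0.188,0,0,-0.1673,1,-0.746,-0.485,-0.188,0,0,-0.1673,1]'
cat > look.py <<'E'
import sys,cv2,pickle; from h import *; from station import vision,silhouettes
n=sys.argv[1]; names=sys.argv[2:]
p=vision.camera("wrist"); cv2.imwrite(f"pics/{n}.png",p["pixels"][:,:,::-1]); d={}
for t in names:
    r=silhouettes(t,p); d[t]=r; print(t,[(round(x["score"],2),[int(v) for v in x["extent"]]) for x in r[:2]])
pickle.dump((p,d),open(n+".pkl","wb"))
E
python3 look.py w1 rack_old rack_new file_flat file_half file_needle ring_mandrel; python3 -c "
from h import *
to([.44,-.02,.26])"
```

```text
time_s: 2.25
ee_pos: [0.4394, 0.2007, 0.2597]
eef_rot: [-3.142, -0.001, -3.141]
force: [-0.8, -0.2, -0.9]
grip_width: 0.0937
grip_force: 0.0
rack_old [(0.81, [32, 197, 186, 271])]
rack_new [(0.58, [191, 184, 346, 272])]
file_flat [(0.8, [35, 188, 57, 241])]
file_half [(0.78, [109, 185, 130, 259])]
file_needle [(0.69, [148, 201, 162, 231])]
ring_mandrel [(0.64, [68, 187, 92, 243])]
t 2.6 pose [0.4397 0.2005 0.26  ] [ 3.142 -0.    -3.141] F [-0.2 -0.4  0.1] w 0.0941 gf 0.0 q [ 0.35  0.09  1.55  0.    1.5  -1.22]
row [-0.0001, -0.4411, 0.0] [0.0, -0.0, 0.0006] n>= 5.0
```

View pics/w1.png

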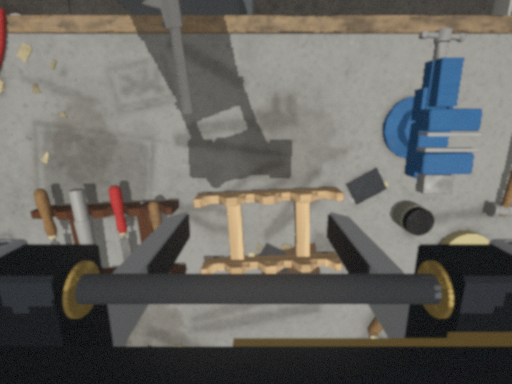

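```bash
python3 -m pendant '[-0.25,0,0.12,0,0,0,1,-0.25,0,0.12,0,0,0,1,-0.25,0,0.12,0,0,0,1,-0.25,0,0.12,0,0,0,1,-0.25,0,0.12,0,0,0,1]'
python3 look.py w2 rack_old rack_new file_flat file_half file_needle ring_mandrel
python3 -m pendant '[0,-0.46,0,0,0,0,1,0,-0.46,0,0,0,0,1,0,-0.46,0,0,0,0,1,0,-0.46,0,0,0,0,1,0,-0.46,0,0,0,0,1,0,-0.46,0,0,0,0,1,0,-0.46,0,0,0,0,1]'
python3 look.py w3 rack_old rack_new file_flat file_half file_needle ring_mandrel
python3 -c "
import cv2,numpy as np
a=cv2.imread('pics/w2.png')[60:262,130:400];cv2.imwrite('pics/w2c.png',cv2.resize(a,None,fx=2.9,fy=2.9,interpolation=cv2.INTER_CUBIC))
a=cv2.imread('pics/w3.png')[60:262,130:400];cv2.imwrite('pics/w3c.png',cv2.resize(a,None,fx=2.9,fy=2.9,interpolation=cv2.INTER_CUBIC))"
```

```text
time_s: 3.1
ee_pos: [0.5649, 0.2001, 0.1992]
eef_rot: [-3.141, -0.002, 3.141]
force: [0.2, 0.6, 1.2]
grip_width: 0.094
grip_force: 0.0
rack_old [(0.92, [1, 123, 171, 234])]
rack_new [(0.58, [177, 111, 368, 220])]
file_flat [(0.89, [1, 122, 35, 244])]
file_half [(0.57, [73, 103, 117, 270])]
file_needle [(0.69, [122, 125, 152, 235])]
ring_mandrel [(0.76, [21, 105, 71, 241]), (0.21, [420, 129, 479, 169])]
time_s: 4.15
ee_pos: [0.565, -0.03, 0.2004]
eef_rot: [3.141, 0.001, 3.141]
force: [0.1, 0.9, 0.5]
grip_width: 0.094
grip_force: 0.0
rack_old [(0.75, [146, 123, 327, 234])]
rack_new [(0.62, [341, 111, 512, 218])]
file_flat [(0.88, [155, 105, 190, 266])]
file_half [(0.75, [249, 103, 266, 271])]
file_needle [(0.45, [200, 106, 225, 268])]
ring_mandrel [(0.78, [198, 105, 224, 268]), (0.58, [340, 111, 512, 218])]
```

View pics/w2c.png

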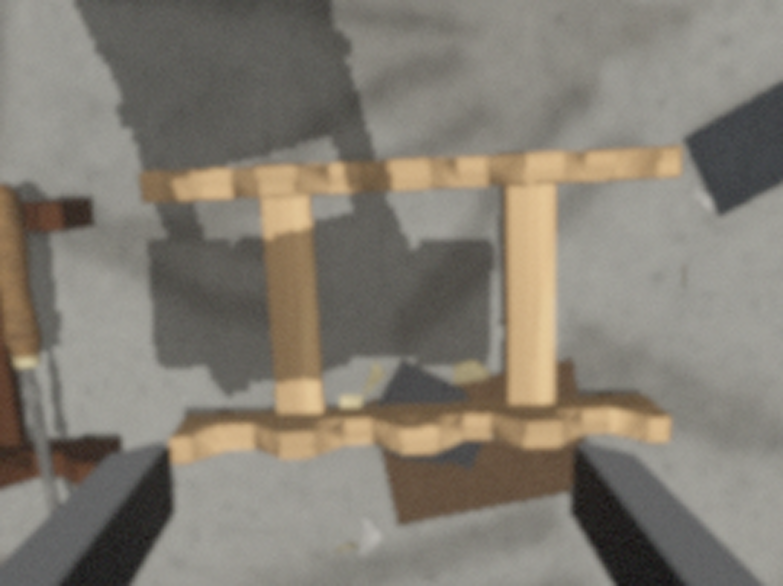

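View pics/w3c.png

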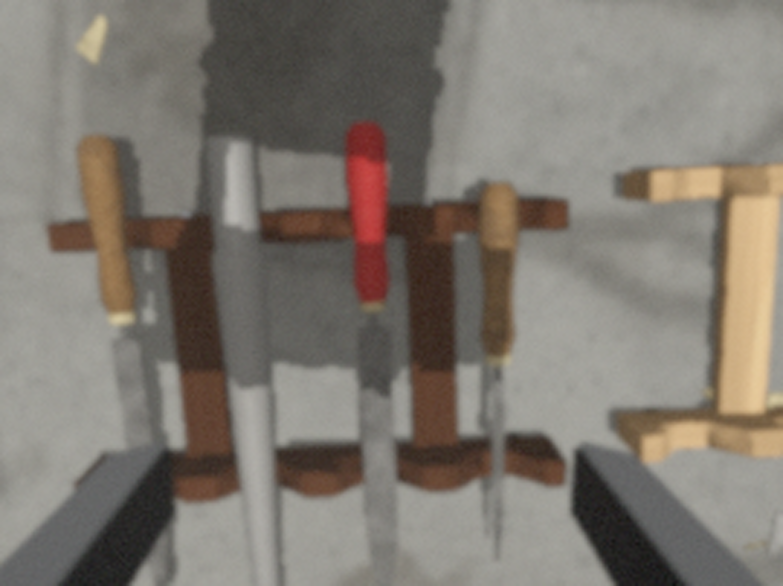

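```bash
cat > fit.py <<'E'
import cv2,pickle; from h import *; from scipy.optimize import minimize
def pieces(sn):
    P=[];b=[(-122,46)]
    for c in(-90,-30,30,90): b+=[(c-20,46),(c-7,28),(c+7,28),(c+20,46)]
    b+=[(122,46)]
    for x in(-40,85):
        for (y0,z0),(y1,z1) in zip(b,b[1:]):
            if sn and x<0 and y1<=-105: z0=z1=28 
            P.append([(x+s,y,z) for s in(-7,7) for y,zz in((y0,z0),(y1,z1)) for z in(0,zz)])
    for y in(-54,54): P.append([(x,y+s,z) for x in(-33,78) for s in(-12,12) for z in(0,16)])
    return np.array(P)/1e3
def render(p,P,q):
    c,s=np.cos(q[2]),np.sin(q[2]); W=P@np.array([[c,-s,0],[s,c,0],[0,0,1]]).T+[q[0],q[1],q[3] if len(q)>3 else 0]
    m=np.zeros((384,512),np.uint8)
    for w in W: cv2.fillConvexPoly(m,np.round(cv2.convexHull(proj(p,w).astype(np.float32))*16).astype(np.int32),1,shift=4)
    return m>0
def fit(views,q0,P,extra={}):
    V=[]
    for n,t in views:
        p,d=pickle.load(open(n+".pkl","rb"));
        if not d[t]: continue
        m=d[t][0]["region"].copy(); ig=np.zeros_like(m)
        if n[0]=="w": ig[212:]=1
        for o,r in d.items():
            if o!=t and o[:4]!=t[:4] and r and r[0]["score"]>.4 : ig|=cv2.dilate(r[0]["region"].astype(np.uint8),np.ones((5,5)))>0
        V.append((p,m,ig))
    def iou(q):
        o=[]
        for p,m,ig in V:
            r=render(p,P,q); k=~ig; o.append((r&m&k).sum()/((r|m)&k).sum())
        return o
    best=min((minimize(lambda q:-np.mean(iou(q)),q0,method="Nelder-Mead",options=dict(initial_simplex=np.vstack([q0]+[np.array(q0)+np.eye(len(q0))[i]*s*[.02,.02,.08,.01][i] for i in range(len(q0))]),xatol=1e-4,fatol=1e-5)) for s in(1,-1)),key=lambda r:r.fun)
    print(views,best.x.round(4),np.round(iou(best.x),3)); return best.x
if __name__=="__main__":
    for v in(["w2"],["w2","w3"],["w2","scene"],["w1","w2","w3","scene","side"]):
        q=fit([(n,"rack_new") for n in v],[.54,.2,0.05],pieces(0))
    fit([(n,"rack_new") for n in v],[*q,0],pieces(0))
    for v in(["w3"],["w2","w3","scene"]): fit([(n,"rack_old") for n in v],[.555,-.065,0],pieces(1))
E
python3 fit.py; python3 - <<'E'
import pickle; from h import *
for n in("w2","w3","scene"):
  p,d=pickle.load(open(n+".pkl","rb"))
  for t in["file_flat","ring_mandrel","file_half","file_needle"]:
      for r in d[t][:1]:
        v,u=np.nonzero(r["region"]); z=.028+(.012 if t[0]=="r" else .010)
        X=np.array([onz(p,a,b,z)[:2] for a,b in zip(u,v)])
        k=np.polyfit(X[:,0],X[:,1],1); print(n,t,len(u),"x",X[:,0].min().round(3),X[:,0].max().round(3),"y at .5,.56,.62",np.polyval(k,[.5,.56,.62]).round(4))
E
```

```text
[('w2', 'rack_new')] [0.5343 0.2175 0.0476] [0.805]
[('w2', 'rack_new'), ('w3', 'rack_new')] [0.5343 0.219  0.047 ] [0.803 0.818]
[('w2', 'rack_new'), ('scene', 'rack_new')] [0.5343 0.2205 0.0476] [0.797 0.801]
[('w1', 'rack_new'), ('w2', 'rack_new'), ('w3', 'rack_new'), ('scene', 'rack_new'), ('side', 'rack_new')] [0.5342 0.2191 0.048 ] [0.832 0.801 0.818 0.79  0.814]
[('w1', 'rack_new'), ('w2', 'rack_new'), ('w3', 'rack_new'), ('scene', 'rack_new'), ('side', 'rack_new')] [0.5342 0.2191 0.0469 0.0011] [0.836 0.805 0.822 0.793 0.813]
[('w3', 'rack_old')] [ 0.5585 -0.0564  0.047 ] [0.742]
[('w2', 'rack_old'), ('w3', 'rack_old'), ('scene', 'rack_old')] [ 0.5585 -0.058   0.0474] [0.731 0.733 0.824]
w2 file_flat 1052 x 0.499 0.671 y at .5,.56,.62 [-0.1512 -0.1473 -0.1433]
w2 ring_mandrel 2603 x 0.478 0.67 y at .5,.56,.62 [-0.096  -0.0926 -0.0892]
w2 file_half 2090 x 0.472 0.712 y at .5,.56,.62 [-0.034  -0.0296 -0.0251]
w2 file_needle 994 x 0.499 0.657 y at .5,.56,.62 [0.0259 0.0301 0.0344]
w3 file_flat 1199 x 0.477 0.711 y at .5,.56,.62 [-0.1559 -0.1515 -0.147 ]
w3 ring_mandrel 2338 x 0.477 0.719 y at .5,.56,.62 [-0.0951 -0.0925 -0.0899]
w3 file_half 1678 x 0.472 0.718 y at .5,.56,.62 [-0.034  -0.0312 -0.0284]
w3 file_needle 2271 x 0.478 0.72 y at .5,.56,.62 [-0.0954 -0.0929 -0.0903]
scene file_flat 182 x 0.483 0.674 y at .5,.56,.62 [-0.1548 -0.1537 -0.1526]
scene ring_mandrel 425 x 0.47 0.727 y at .5,.56,.62 [-0.0946 -0.0929 -0.0912]
scene file_half 174 x 0.477 0.674 y at .5,.56,.62 [-0.0333 -0.0329 -0.0326]
scene file_needle 179 x 0.495 0.661 y at .5,.56,.62 [0.0264 0.0267 0.0269]
```

```bash
python3 - <<'E'
from fit import *
fit([("scene","rack_new")],[.54,.21,0.0],pieces(0)); fit([("side","rack_new")],[.54,.21,0.0],pieces(0)); fit([("w1","rack_new")],[.54,.21,0.0],pieces(0))
fit([("scene","rack_old")],[.56,-.06,0.0],pieces(1))
out=[]
for n,box in(("w2",(90,230,150,400)),("scene",(150,260,175,345))):
    p,d=pickle.load(open(n+".pkl","rb")); a=p["pixels"][:,:,::-1].copy(); a=cv2.resize(a,None,fx=4,fy=4,interpolation=cv2.INTER_CUBIC)
    for q,P in(([.5342,.2191,.047],pieces(0)),([.5585,-.058,.047],pieces(1))):
        r=cv2.resize(render(p,P,q).astype(np.uint8),None,fx=4,fy=4,interpolation=cv2.INTER_NEAREST)
        c,_=cv2.findContours(r,cv2.RETR_LIST,cv2.CHAIN_APPROX_NONE); cv2.drawContours(a,c,-1,(0,0,255),1)
    m=d["rack_new"][0]["region"].astype(np.uint8); c,_=cv2.findContours(cv2.resize(m,None,fx=4,fy=4,interpolation=cv2.INTER_NEAREST),cv2.RETR_LIST,cv2.CHAIN_APPROX_NONE); cv2.drawContours(a,c,-1,(0,255,0),1)
    a=a[4*box[0]:4*box[1],4*box[2]:4*box[3]]; out.append(cv2.resize(a,(790,int(a.shape[0]*790/a.shape[1]))))
cv2.imwrite("pics/ov.png",out[0]); cv2.imwrite("pics/ov2.png",out[1])
E
```

```text
[('scene', 'rack_new')] [0.5367 0.2224 0.0287] [0.806]
[('side', 'rack_new')] [0.5345 0.2173 0.054 ] [0.823]
[('w1', 'rack_new')] [0.5357 0.2177 0.0467] [0.846]
[('scene', 'rack_old')] [ 0.5625 -0.0558  0.0471] [0.843]
```

View pics/ov.png

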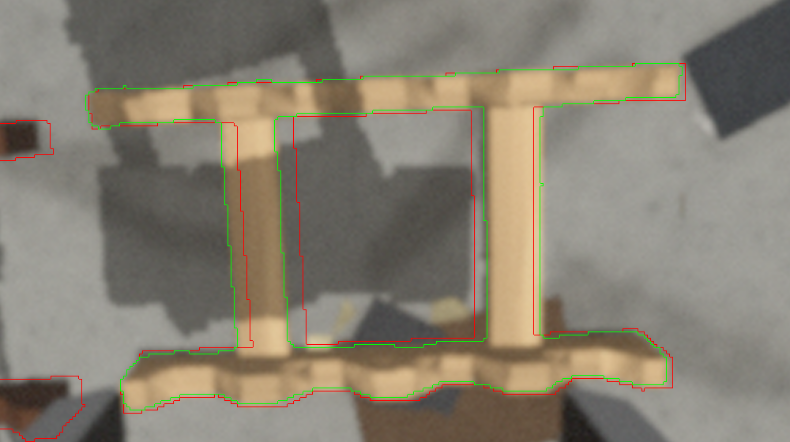

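View pics/ov2.png

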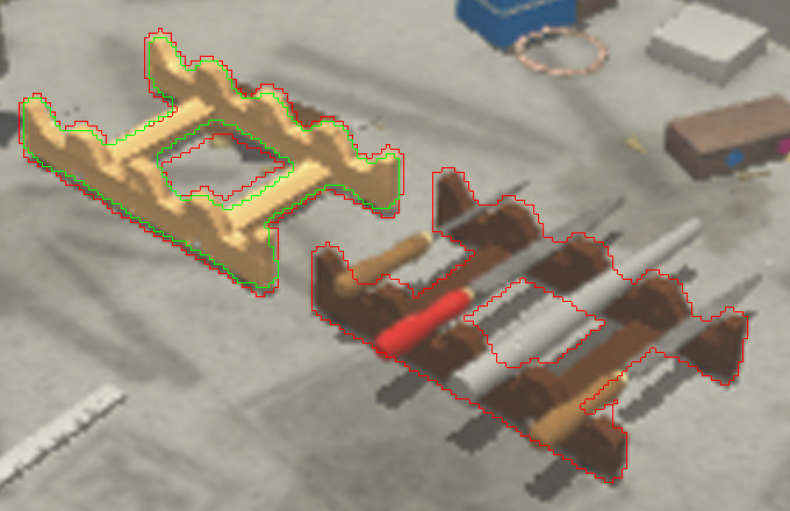

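```bash
cat > tgt.py <<'E'
from h import *
Y=np.pi+.047
pick=dict(needle=(.5465,.0285,.020),half=(.5495,-.0318,.020),mandrel=(.572,-.0915,.021),flat=(.550,-.152,.020))
def place(n):
    ly=dict(needle=.09,half=.03,mandrel=-.03,flat=-.09)[n]; lx=.01 if n=="mandrel" else -.01
    c,s=np.cos(.047),np.sin(.047); return .5342+lx*c-ly*s,.2191+lx*s+ly*c
if __name__=="__main__":
    import sys
    m,n=sys.argv[1:3]
    x,y,z=pick[n] if m=="pick" else (*place(n),pick[n][2])
    if m=="place": z+=.002
    to((x,y,.13),(x,y,z),yaw=Y)
E
python3 tgt.py pick needle
```

```text
t 4.5 pose [ 0.5651 -0.0292  0.2001] [ 3.142  0.    -3.14 ] F [0.7 0.7 0.2] w 0.0942 gf 0.0 q [-0.12  0.31  1.43  0.    1.4  -1.69]
row [0.0371, 0.1155, 0.1402] [0.0, 0.0, -0.0292] n>= 2.0
row [0.0371, 0.1155, 0.3602] [0.0, 0.0, -0.0292] n>= 4.0
```

```bash
python3 -m pendant '[0.037,0.1155,0.14,0,0,-0.029,0,0.037,0.1155,0.14,0,0,-0.029,0,0.037,0.1155,0.14,0,0,-0.029,0,0.037,0.1155,0.14,0,0,-0.029,0,0.037,0.1155,0.14,0,0,-0.029,0,0.037,0.1155,0.14,0,0,-0.029,0]' 30
python3 look.py w4 file_needle; python3 tgt.py pick needle
python3 - <<'E'
import cv2
a=cv2.imread('pics/w4.png');cv2.imwrite('pics/w4b.png',cv2.resize(a,(768,576)))
E
```

```text
time_s: 5.1
ee_pos: [0.5474, 0.0271, 0.1312]
eef_rot: [-3.141, 0.002, -3.097]
force: [-0.3, 0.2, -0.3]
grip_width: 0.0493
grip_force: 0.0
file_needle [(0.9, [249, 139, 271, 274])]
t 5.2 pose [0.5471 0.0272 0.1308] [-3.141e+00  1.000e-03 -3.097e+00] F [-0.4  0.1 -0.3] w 0.0474 gf 0.0 q [-0.02  0.32  1.57 -0.    1.24 -1.63]
row [0.001, 0.0026, 0.0016] [-0.0001, 0.0008, -0.0014] n>= 1.0
row [0.0013, 0.0026, 0.2216] [-0.0001, 0.0008, -0.0014] n>= 3.0
```

View pics/w4b.png

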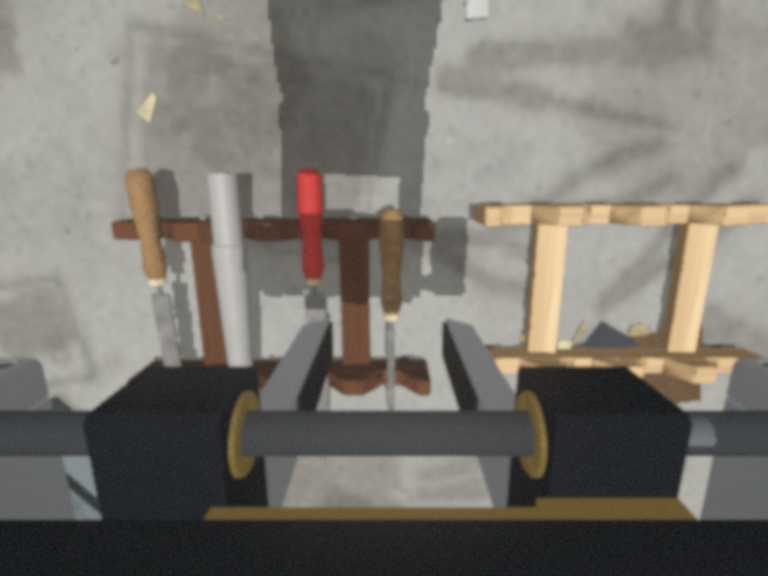

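The needle file (column ~391, handle rows 210–315) lies on the finger centre line (~388); the fingers clear the red file. Descend and grip.

```bash
python3 -m pendant '[0.001,0.0026,0.08,0,0,0,0,0.001,0.0026,0.15,0,0,0,0,0.001,0.0026,0.19,0,0,0,0,0.001,0.0026,0.21,0,0,0,0,0.001,0.0026,0.222,0,0,0,0,0.001,0.0026,0.222,0,0,0,0,0.001,0.0026,0.222,0,0,0,-1,0.001,0.0026,0.222,0,0,0,-1,0.001,0.0026,0.222,0,0,0,-1,0.001,0.0026,0.222,0,0,0,-1,0.001,0.0026,0.222,0,0,0,-1,0.001,0.0026,0.222,0,0,0,-1]' 30
python3 tgt.py place needle
```

```text
time_s: 6.4
ee_pos: [0.546, 0.0291, 0.0191]
eef_rot: [-3.142, 0.0, -3.096]
force: [-0.2, 0.2, 0.6]
grip_width: 0.0024
grip_force: 0.0
t 6.4 pose [0.546  0.0291 0.0191] [-3.142  0.    -3.096] F [-0.2  0.2  0.6] w 0.0024 gf 0.0 q [-0.01  0.46  1.67 -0.    1.01 -1.63]
row [0.0266, 0.5607, -0.2218] [-0.0, 0.0001, -0.0009] n>= 7.0
row [0.0266, 0.5607, -0.0058] [-0.0, 0.0001, -0.0009] n>= 6.0
```

```bash
python3 look.py w5 file_needle
python3 - <<'E'
import cv2
from h import *; import pickle
a=cv2.imread('pics/w5.png');cv2.imwrite('pics/w5b.png',cv2.resize(a,(768,576)))
p,d=pickle.load(open("w4.pkl","rb"))
for v in(140,210): print(onz(p,261,v,.038))
from station import vision
p=vision.camera("side");cv2.imwrite("pics/side1.png",cv2.resize(p["pixels"][130:260,170:350,::-1],(790,570),interpolation=cv2.INTER_CUBIC))
E
```

```text
file_needle [(0.59, [246, 150, 273, 338])]
[0.49926973 0.02741821 0.038     ]
[0.5805828  0.03131065 0.038     ]
```

View pics/w5b.png

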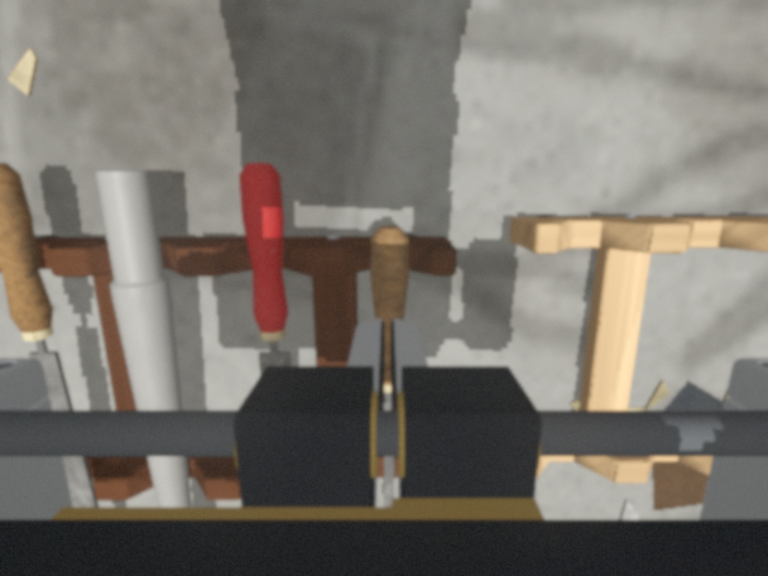

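View pics/side1.png

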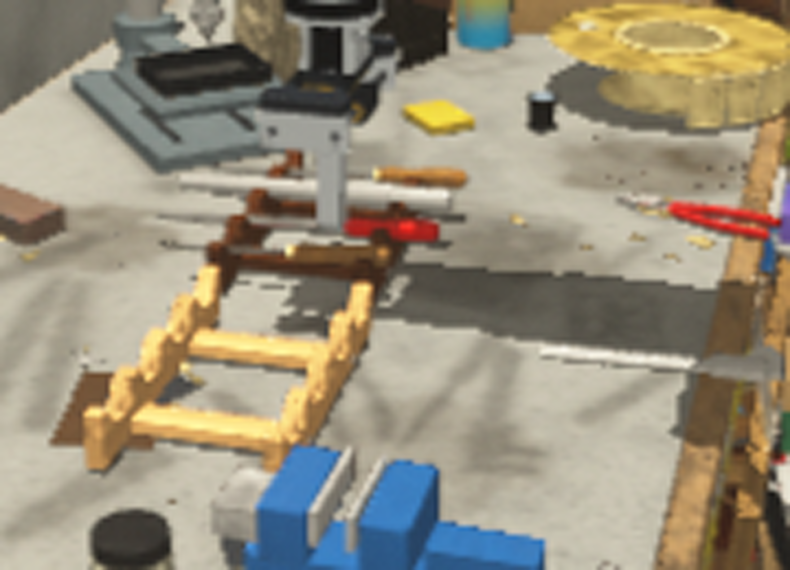

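```bash
python3 - <<'E'
from h import *; import pickle
p,d=pickle.load(open("side.pkl","rb"))
for z in(.019,.038,.06,.08): print(z,proj(p,[.546,.029,z]).round(1))
q,_=pickle.load(open("w5.pkl","rb"))
for z in(.019,.038,.06): print(z,proj(q,[[.546,.029,z],[.538,.029,z]]).round(1).tolist(), "rack", proj(q,[.52,.03,z]).round(1))
E
```

```text
0.019 [[245.4 191.3]]
0.038 [[245.4 186.5]]
0.06 [[245.4 180.9]]
0.08 [[245.4 175.8]]
0.019 [[259.0, 206.6], [259.4, 197.2]] rack [[261.7 175.7]]
0.038 [[259.0, 214.1], [259.5, 204.0]] rack [[262.1 180.6]]
0.06 [[259.2, 224.5], [259.7, 213.4]] rack [[262.5 187.5]]
```

```bash
python3 - <<'E'
from station import vision; import cv2,numpy as np
p=vision.camera("side"); a=p["pixels"]
for u in(243,245,247): print(u,[(v,*a[v,u]) for v in range(177,194)])
w=vision.camera("wrist")["pixels"]
a=cv2.resize(a[165:205,225:275,::-1],(390,312),interpolation=cv2.INTER_CUBIC); b=cv2.resize(w[180:250,215:300,::-1],(390,312),interpolation=cv2.INTER_CUBIC)
cv2.imwrite("pics/z.png",np.hstack([a,b]))
E
```

```text
243 [(177, np.uint8(161), np.uint8(161), np.uint8(154)), (178, np.uint8(161), np.uint8(162), np.uint8(155)), (179, np.uint8(162), np.uint8(161), np.uint8(155)), (180, np.uint8(156), np.uint8(155), np.uint8(148)), (181, np.uint8(125), np.uint8(125), np.uint8(117)), (182, np.uint8(106), np.uint8(103), np.uint8(95)), (183, np.uint8(128), np.uint8(124), np.uint8(110)), (184, np.uint8(198), np.uint8(194), np.uint8(175)), (185, np.uint8(187), np.uint8(180), np.uint8(161)), (186, np.uint8(115), np.uint8(85), np.uint8(50)), (187, np.uint8(118), np.uint8(83), np.uint8(47)), (188, np.uint8(118), np.uint8(84), np.uint8(47)), (189, np.uint8(104), np.uint8(72), np.uint8(41)), (190, np.uint8(68), np.uint8(43), np.uint8(30)), (191, np.uint8(73), np.uint8(48), np.uint8(32)), (192, np.uint8(75), np.uint8(52), np.uint8(38)), (193, np.uint8(91), np.uint8(79), np.uint8(67))]
245 [(177, np.uint8(161), np.uint8(160), np.uint8(153)), (178, np.uint8(161), np.uint8(161), np.uint8(154)), (179, np.uint8(161), np.uint8(161), np.uint8(154)), (180, np.uint8(157), np.uint8(156), np.uint8(149)), (181, np.uint8(137)
[... 803 characters left out ...]
 np.uint8(118), np.uint8(118), np.uint8(111)), (181, np.uint8(116), np.uint8(115), np.uint8(110)), (182, np.uint8(121), np.uint8(119), np.uint8(112)), (183, np.uint8(131), np.uint8(124), np.uint8(108)), (184, np.uint8(190), np.uint8(184), np.uint8(165)), (185, np.uint8(103), np.uint8(93), np.uint8(80)), (186, np.uint8(105), np.uint8(78), np.uint8(48)), (187, np.uint8(113), np.uint8(82), np.uint8(48)), (188, np.uint8(110), np.uint8(79), np.uint8(46)), (189, np.uint8(103), np.uint8(73), np.uint8(44)), (190, np.uint8(72), np.uint8(49), np.uint8(32)), (191, np.uint8(76), np.uint8(48), np.uint8(32)), (192, np.uint8(72), np.uint8(46), np.uint8(31)), (193, np.uint8(77), np.uint8(57), np.uint8(44))]
```

View pics/z.png

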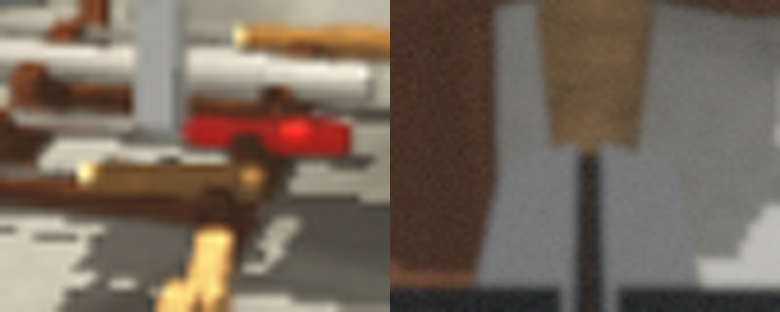

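The fingertips visibly end ~12 mm above the handle (side row ~182 → z≈0.06) although the reported TCP is 0.019, so the reported height is about 40 mm off. I'll open and go down in small monitored steps.

```bash
python3 -m pendant '[0,0,0,0,0,0,0,0,0,0,0,0,0,0,0,0,0,0,0,0,0,0,0,0,0,0,0,0,0,0,0,0,0,0,0,0,0,0.01,0,0,0,0,0,0,0.02,0,0,0,0,0,0,0.03,0,0,0,0,0,0,0.04,0,0,0,0,0,0,0.04,0,0,0,0]'
python3 -m pendant '[0,0,0.01,0,0,0,0,0,0,0.02,0,0,0,0,0,0,0.03,0,0,0,0,0,0,0.03,0,0,0,0]'
python3 -c "
from h import *; from station import vision; import cv2
p=vision.camera('side'); a=p['pixels']; cv2.imwrite('pics/z2.png',cv2.resize(a[165:205,225:275,::-1],(600,480),interpolation=cv2.INTER_CUBIC))"
```

```text
time_s: 7.65
ee_pos: [0.5455, 0.0291, -0.0019]
eef_rot: [3.142, -0.001, -3.096]
force: [-0.9, 0.2, -0.7]
grip_width: 0.0471
grip_force: 0.0
time_s: 8.05
ee_pos: [0.5455, 0.0291, -0.0168]
eef_rot: [3.142, -0.001, -3.096]
force: [-0.3, -1.1, 0.6]
grip_width: 0.0468
grip_force: 0.0
```

View pics/z2.png

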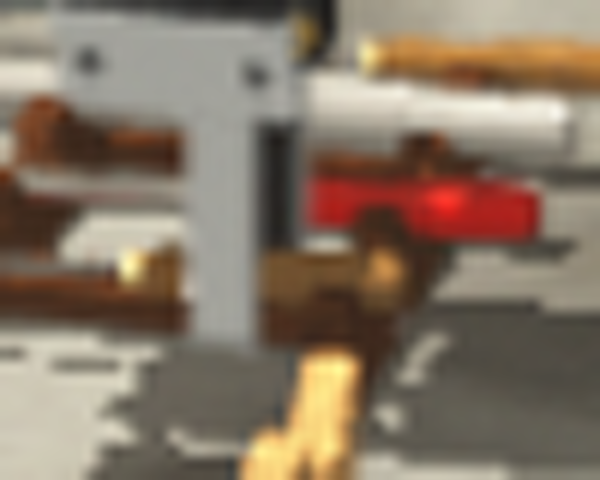

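Fingers now straddle the handle (tips at side row ~194, handle rows 186–190), reported z −0.017 with no contact: the ~40 mm offset is confirmed. Lower 4 mm more and grip.

```bash
python3 -m pendant '[0,0,0.004,0,0,0,0,0,0,0.008,0,0,0,0,0,0,0.008,0,0,0,-1,0,0,0.008,0,0,0,-1,0,0,0.008,0,0,0,-1,0,0,0.008,0,0,0,-1,0,0,0.008,0,0,0,-1,0,0,0.008,0,0,0,-1]' 30
python3 -c "
import tgt; from h import *
x,y=tgt.place('needle'); z=-.021; to((x,y,.07),(x,y,z+.03),(x,y,z),yaw=tgt.Y)"
```

```text
time_s: 8.9
ee_pos: [0.5461, 0.029, -0.0199]
eef_rot: [-3.142, 0.0, -3.096]
force: [0.6, -0.4, 0.1]
grip_width: 0.017
grip_force: 30.0
t 8.9 pose [ 0.5461  0.029  -0.0199] [-3.142  0.    -3.096] F [ 0.6 -0.4  0.1] w 0.017 gf 30.0 q [-0.01  0.52  1.69 -0.    0.93 -1.63]
row [0.0266, 0.5608, -0.1798] [-0.0, 0.0001, -0.0009] n>= 6.0
row [0.0267, 0.5608, -0.0578] [-0.0, 0.0001, -0.0009] n>= 6.0
row [0.0267, 0.5608, 0.0022] [-0.0, 0.0001, -0.0009] n>= 6.0
```

```bash
python3 -m pendant '[0,0,-0.04,0,0,0,-1,0,0,-0.11,0,0,0,-1,0,0,-0.18,0,0,0,-1,0.0266,0.561,-0.18,0,0,0,-1,0.0266,0.561,-0.18,0,0,0,-1,0.0266,0.561,-0.18,0,0,0,-1,0.0266,0.561,-0.18,0,0,0,-1,0.0266,0.561,-0.18,0,0,0,-1,0.0266,0.561,-0.18,0,0,0,-1,0.0266,0.561,-0.18,0,0,0,-1,0.0266,0.561,-0.18,0,0,0,-1,0.0266,0.561,-0.18,0,0,0,-1]'
python3 look.py w6 file_needle rack_new
python3 - <<'E'
import tgt; from h import *; import pickle,cv2
x,y=tgt.place('needle'); z=-.021; to((x,y,z+.03),(x,y,z+.002),(x,y,z),yaw=tgt.Y)
p,d=pickle.load(open("w6.pkl","rb"))
if d["file_needle"]:
    v,u=np.nonzero(d["file_needle"][0]["region"]); X=np.array([onz(p,a,b,.125)[:2] for a,b in zip(u,v)]); k=np.polyfit(X[:,0],X[:,1],1); print(k,np.polyval(k,x)-y,X.min(0))
E
python3 -c "
import cv2;a=cv2.imread('pics/w6.png');cv2.imwrite('pics/w6b.png',a)"
```

```text
time_s: 10.1
ee_pos: [0.5201, 0.3076, 0.07]
eef_rot: [-3.141, -0.0, -3.097]
force: [0.5, 0.2, -1.0]
grip_width: 0.0168
grip_force: 30.0
file_needle [(0.75, [244, 158, 275, 338])]
rack_new [(0.66, [17, 151, 298, 269]), (0.42, [0, 161, 21, 181])]
t 10.25 pose [0.5203 0.3076 0.0702] [-3.142  0.    -3.098] F [-0.1  0.3 -0.9] w 0.0168 gf 30.0 q [ 0.47  0.51  1.46 -0.    1.17 -1.14]
row [0.0006, 0.0018, 0.1223] [-0.0, 0.0, -0.0019] n>= 2.0
row [0.0006, 0.0018, 0.1783] [-0.0, 0.0, -0.0019] n>= 2.0
row [0.0006, 0.0018, 0.1823] [-0.0, 0.0, -0.0019] n>= 2.0
[0.0497158  0.28054363] -0.002135803331481778 [0.47219535 0.29535319]
```

View pics/w6b.png

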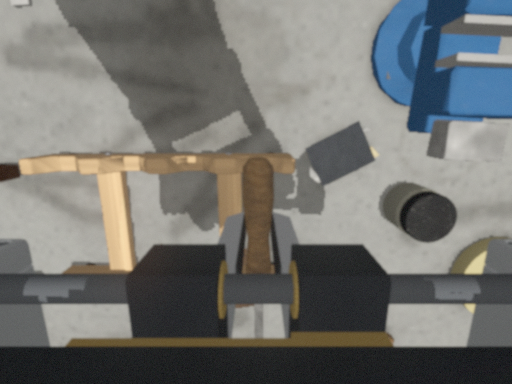

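```bash
python3 -m pendant '[0.0006,0.002,0.07,0,0,0,-1,0.0006,0.002,0.12,0,0,0,-1,0.0006,0.002,0.15,0,0,0,-1,0.0006,0.002,0.165,0,0,0,-1,0.0006,0.002,0.178,0,0,0,-1,0.0006,0.002,0.178,0,0,0,-1,0.0006,0.002,0.178,0,0,0,-1]'
python3 -m pendant '[0,0,0,0,0,0,0,0,0,0,0,0,0,0,0,0,0,0,0,0,0,0,0,0,0,0,0,0,0,0,-0.03,0,0,0,0,0,0,-0.1,0,0,0,0,0,0,-0.19,0,0,0,0,0,0,-0.19,0,0,0,0]'
python3 look.py w7 file_needle
python3 - <<'E'
import tgt; from h import *; import pickle
p,d=pickle.load(open("w7.pkl","rb"))
v,u=np.nonzero(d["file_needle"][0]["region"]); X=np.array([onz(p,a,b,.038)[:2] for a,b in zip(u,v)]); k=np.polyfit(X[:,0],X[:,1],1); x,y=tgt.place('needle');print(k,np.polyval(k,x)-y,X.min(0))
x,y,z=tgt.pick["half"]; to((x,y,.09),(x,y,-.02),yaw=tgt.Y)
E
```

```text
time_s: 10.95
ee_pos: [0.5201, 0.3099, -0.0181]
eef_rot: [3.141, 0.001, -3.096]
force: [-0.5, -0.1, -0.9]
grip_width: 0.0168
grip_force: 30.0
time_s: 11.75
ee_pos: [0.5223, 0.3111, 0.0834]
eef_rot: [3.137, 0.009, -3.096]
force: [0.7, 0.8, 0.6]
grip_width: 0.0471
grip_force: 0.0
file_needle [(0.78, [242, 138, 264, 314])]
[0.07081986 0.26865415] -0.0030515381408398046 [0.47069991 0.29334949]
t 11.85 pose [0.5201 0.3099 0.0777] [ 3.141e+00  2.000e-03 -3.096e+00] F [ 0.  -0.2 -0.6] w 0.047 gf 0.0 q [ 0.48  0.5   1.45 -0.    1.18 -1.14]
row [-0.0276, -0.6854, -0.0252] [0.0007, 0.0015, -0.0009] n>= 7.0
row [-0.0271, -0.6856, 0.1948] [0.0007, 0.0015, -0.0009] n>= 8.0
```

```bash
python3 -m pendant '[-0.0275,-0.6855,-0.025,0,0,0,0,-0.0275,-0.6855,-0.025,0,0,0,0,-0.0275,-0.6855,-0.025,0,0,0,0,-0.0275,-0.6855,-0.025,0,0,0,0,-0.0275,-0.6855,-0.025,0,0,0,0,-0.0275,-0.6855,-0.025,0,0,0,0,-0.0275,-0.6855,-0.025,0,0,0,0,-0.0275,-0.6855,-0.025,0,0,0,0,-0.0275,-0.6855,-0.025,0,0,0,0,-0.0275,-0.6855,-0.025,0,0,0,0]'
python3 look.py w8 file_half
python3 - <<'E'
import tgt; from h import *; import pickle
p,d=pickle.load(open("w8.pkl","rb"))
v,u=np.nonzero(d["file_half"][0]["region"]); X=np.array([onz(p,a,b,.038)[:2] for a,b in zip(u,v)]); k=np.polyfit(X[:,0],X[:,1],1); x,y,z=tgt.pick['half'];print(k,np.polyval(k,x)-y,X.min(0))
to((x,y,-.02),yaw=tgt.Y)
E
```

```text
time_s: 12.85
ee_pos: [0.5485, -0.0312, 0.0879]
eef_rot: [3.141, -0.001, -3.095]
force: [0.6, 0.1, 0.5]
grip_width: 0.0468
grip_force: 0.0
file_half [(0.59, [249, 109, 268, 335])]
[ 0.04166221 -0.05435004] 0.0003433470603124225 [ 0.47080856 -0.04315601]
t 12.95 pose [ 0.5487 -0.0309  0.0882] [ 3.141e+00 -1.000e-03 -3.094e+00] F [0.6 0.2 0.5] w 0.047 gf 0.0 q [-0.12  0.38  1.61  0.    1.16 -1.74]
row [-0.0016, -0.0019, 0.2164] [0.0001, -0.0004, 0.0001] n>= 3.0
```

```bash
python3 -m pendant '[-0.0016,-0.001,0.08,0,0,0,0,-0.0016,-0.001,0.14,0,0,0,0,-0.0016,-0.001,0.18,0,0,0,0,-0.0016,-0.001,0.205,0,0,0,0,-0.0016,-0.001,0.216,0,0,0,0,-0.0016,-0.001,0.216,0,0,0,-1,-0.0016,-0.001,0.216,0,0,0,-1,-0.0016,-0.001,0.216,0,0,0,-1,-0.0016,-0.001,0.216,0,0,0,-1,-0.0016,-0.001,0.216,0,0,0,-1,-0.0016,-0.001,0.216,0,0,0,-1,-0.0016,-0.001,0.216,0,0,0,-1]' 30
python3 -c "
import tgt; from h import *
x,y=tgt.place('half'); to((x,y,.07),yaw=tgt.Y)"
```

```text
time_s: 14.15
ee_pos: [0.5501, -0.0325, -0.019]
eef_rot: [3.142, 0.001, -3.096]
force: [-0.7, 2.7, 6.0]
grip_width: 0.0146
grip_force: 30.0
t 14.15 pose [ 0.5501 -0.0325 -0.019 ] [ 3.142e+00  1.000e-03 -3.096e+00] F [-0.7  2.7  6. ] w 0.0146 gf 30.0 q [-0.13  0.52  1.68  0.    0.94 -1.74]
row [0.0288, 0.564, -0.1779] [0.0, 0.0005, -0.0009] n>= 6.0
```

```bash
python3 -m pendant '[0,0,0,0,0,0,-0.2,0,0,0,0,0,0,-0.2,0,0,0,0,0,0,-0.2,0,0,0.004,0,0,0,-0.2,0,0,0.008,0,0,0,-0.2,0,0,0.008,0,0,0,-0.2]' 30
python3 -m pendant '[0,0,0,0,0,0,-1,0,0,0,0,0,0,-1,0,0,0,0,0,0,-1,0,0,0,0,0,0,-1,0,0,0,0,0,0,-1]' 30
```

```text
time_s: 14.75
ee_pos: [0.5499, -0.0326, -0.0233]
eef_rot: [-3.142, 0.0, -3.096]
force: [-1.4, -0.3, 5.4]
grip_width: 0.0381
grip_force: 2.8
time_s: 15.25
ee_pos: [0.5497, -0.0325, -0.0236]
eef_rot: [3.141, -0.0, -3.096]
force: [-0.7, 0.7, 0.4]
grip_width: 0.0148
grip_force: 30.0
```

```bash
python3 -m pendant '[0,0,-0.02,0,0,0,-1,0,0,-0.06,0,0,0,-1,0,0,-0.12,0,0,0,-1,0,0,-0.19,0,0,0,-1,0,0,-0.19,0,0,0,-1]'
python3 look.py w9 file_half
python3 - <<'E'
import tgt; from h import *; from station import vision,silhouettes; import cv2,pickle
x,y=tgt.place('half'); to((x,y,.07),yaw=tgt.Y)
a=vision.camera("side")["pixels"]; b=pickle.load(open("w9.pkl","rb"))[0]["pixels"]
cv2.imwrite("pics/z3.png",np.hstack([cv2.resize(a[140:215,200:300,::-1],(400,300)),cv2.resize(b[80:305,106:406,::-1],(400,300))]))
E
```

```text
time_s: 15.75
ee_pos: [0.5521, -0.033, 0.0767]
eef_rot: [-3.14, 0.008, -3.096]
force: [0.1, 0.6, -0.6]
grip_width: 0.015
grip_force: 30.0
file_half [(0.87, [236, 104, 271, 336])]
t 15.85 pose [ 0.55   -0.0327  0.0723] [-3.141e+00  1.000e-03 -3.096e+00] F [-0.3 -0.  -0.8] w 0.0144 gf 30.0 q [-0.13  0.4   1.62 -0.    1.12 -1.74]
row [0.0288, 0.5644, 0.0043] [-0.0002, 0.0009, -0.001] n>= 6.0
```

View pics/z3.png

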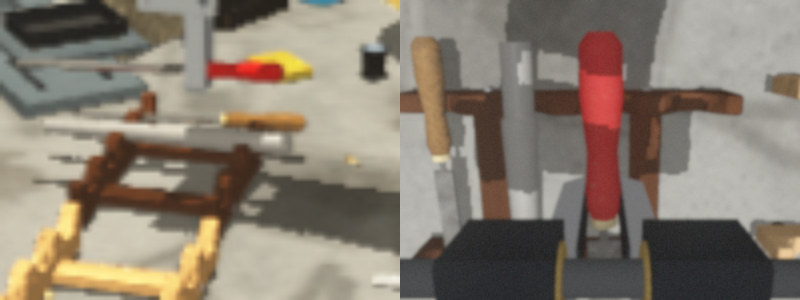

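The red file hangs level in the fingers. Carry and place it.

```bash
python3 -m pendant '[0.0288,0.5645,0,0,0,0,-1,0.0288,0.5645,0,0,0,0,-1,0.0288,0.5645,0,0,0,0,-1,0.0288,0.5645,0,0,0,0,-1,0.0288,0.5645,0,0,0,0,-1,0.0288,0.5645,0,0,0,0,-1,0.0288,0.5645,0,0,0,0,-1,0.0288,0.5645,0,0,0,0,-1]'
python3 -c "
import tgt; from h import *
x,y=tgt.place('half'); to((x,y,-.0225),yaw=tgt.Y)"
```

```text
time_s: 16.7
ee_pos: [0.5218, 0.2488, 0.0702]
eef_rot: [-3.141, -0.002, -3.095]
force: [0.0, -0.8, 0.1]
grip_width: 0.0146
grip_force: 30.0
t 16.7 pose [0.5218 0.2488 0.0702] [-3.141e+00 -2.000e-03 -3.095e+00] F [ 0.  -0.8  0.1] w 0.0146 gf 30.0 q [ 0.38  0.46  1.54 -0.    1.15 -1.24]
row [-0.0024, -0.0003, 0.1854] [-0.0006, -0.0013, -0.0001] n>= 2.0
```

```bash
python3 -m pendant '[0,0,0.07,0,0,0,-1,0,0,0.12,0,0,0,-1,0,0,0.155,0,0,0,-1,0,0,0.172,0,0,0,-1,0,0,0.184,0,0,0,-1,0,0,0.187,0,0,0,-1,0,0,0.187,0,0,0,-1]'
python3 -m pendant '[0,0,0,0,0,0,-0.1,0,0,0,0,0,0,-0.1,0,0,0,0,0,0,-0.1,0,0,0,0,0,0,-0.1,0,0,-0.03,0,0,0,-0.1,0,0,-0.1,0,0,0,-0.1,0,0,-0.19,0,0,0,-0.1,0,0,-0.19,0,0,0,-0.1]'
cat > chk.py <<'E'
import tgt,sys; from h import *; import pickle
f,t,which=sys.argv[1:4]; p,d=pickle.load(open(f+".pkl","rb")); n=t.split("_")[1]
x,y=tgt.place(n) if which=="place" else tgt.pick[n][:2]
v,u=np.nonzero(d[t][0]["region"]); X=np.array([onz(p,a,b,.038)[:2] for a,b in zip(u,v)]); k=np.polyfit(X[:,0],X[:,1],1)
print("slope",k[0].round(3),"y-target",(np.polyval(k,x)-y).round(4),"end x",X[:,0].min().round(4),"target",x,y)
E
python3 look.py w10 file_half; python3 chk.py w10 file_half place
python3 -c "
import tgt; from h import *
x,y,z=tgt.pick['mandrel']; to((x,y,.09),yaw=tgt.Y)"
```

```text
time_s: 17.4
ee_pos: [0.5229, 0.2486, -0.0215]
eef_rot: [3.141, 0.001, -3.096]
force: [1.1, 1.2, -0.9]
grip_width: 0.0146
grip_force: 30.0
time_s: 18.2
ee_pos: [0.5254, 0.2499, 0.0801]
eef_rot: [3.138, 0.009, -3.096]
force: [0.0, -0.2, 0.3]
grip_width: 0.0421
grip_force: 0.0
file_half [(0.72, [248, 109, 267, 334])]
slope 0.043 y-target -0.0015 end x 0.4449 target 0.522801562024616 0.24859704411837438
t 18.3 pose [0.523  0.2489 0.0746] [ 3.141e+00  2.000e-03 -3.096e+00] F [-0.6 -0.6 -1.8] w 0.042 gf 0.0 q [ 0.38  0.45  1.54  0.    1.15 -1.24]
row [-0.0669, -0.6846, -0.0311] [0.0005, 0.0015, -0.0009] n>= 7.0
```

```bash
python3 -m pendant '[-0.067,-0.6845,-0.031,0,0,0,0,-0.067,-0.6845,-0.031,0,0,0,0,-0.067,-0.6845,-0.031,0,0,0,0,-0.067,-0.6845,-0.031,0,0,0,0,-0.067,-0.6845,-0.031,0,0,0,0,-0.067,-0.6845,-0.031,0,0,0,0,-0.067,-0.6845,-0.031,0,0,0,0,-0.067,-0.6845,-0.031,0,0,0,0,-0.067,-0.6845,-0.031,0,0,0,0,-0.067,-0.6845,-0.031,0,0,0,0]' 55
python3 look.py w11 ring_mandrel; python3 chk.py w11 ring_mandrel pick
python3 -c "
import tgt; from h import *
x,y,z=tgt.pick['mandrel']; to((x,y,-.021),yaw=tgt.Y)"
```

```text
time_s: 19.3
ee_pos: [0.5711, -0.0906, 0.0879]
eef_rot: [3.141, -0.001, -3.095]
force: [-0.8, 0.5, -0.5]
grip_width: 0.047
grip_force: 0.0
ring_mandrel [(0.7, [245, 93, 271, 323])]
slope 0.041 y-target -0.0005 end x 0.4772 target 0.572 -0.0915
t 19.4 pose [ 0.5714 -0.0904  0.0882] [ 3.141e+00 -1.000e-03 -3.094e+00] F [-0.3  0.3 -0. ] w 0.0469 gf 0.0 q [-0.22  0.44  1.52  0.    1.18 -1.84]
row [-0.0013, -0.0023, 0.2185] [0.0002, -0.0004, 0.0001] n>= 3.0
```

```bash
python3 -m pendant '[-0.0013,-0.0025,0.08,0,0,0,0,-0.0013,-0.0025,0.14,0,0,0,0,-0.0013,-0.0025,0.18,0,0,0,0,-0.0013,-0.0025,0.205,0,0,0,0,-0.0013,-0.0025,0.217,0,0,0,0,-0.0013,-0.0025,0.217,0,0,0,-1,-0.0013,-0.0025,0.217,0,0,0,-1,-0.0013,-0.0025,0.217,0,0,0,-1,-0.0013,-0.0025,0.217,0,0,0,-1,-0.0013,-0.0025,0.217,0,0,0,-1,-0.0013,-0.0025,0.217,0,0,0,-1,-0.0013,-0.0025,0.217,0,0,0,-1]' 55
python3 -m pendant '[0,0,-0.02,0,0,0,-1,0,0,-0.06,0,0,0,-1,0,0,-0.12,0,0,0,-1,0,0,-0.19,0,0,0,-1,0,0,-0.19,0,0,0,-1,0,0,-0.19,0,0,0,-1]'
python3 -c "
import tgt; from h import *
x,y=tgt.place('mandrel'); to((x,y,.07),yaw=tgt.Y)"
```

```text
time_s: 20.6
ee_pos: [0.5729, -0.0913, -0.0189]
eef_rot: [3.14, 0.001, -3.096]
force: [0.3, 11.8, 6.3]
grip_width: 0.0206
grip_force: 55.0
time_s: 21.2
ee_pos: [0.5721, -0.093, 0.075]
eef_rot: [-3.141, 0.0, -3.096]
force: [-0.1, -0.3, -4.9]
grip_width: 0.0206
grip_force: 55.0
t 21.2 pose [ 0.5721 -0.093   0.075 ] [-3.141  0.    -3.096] F [-0.1 -0.3 -4.9] w 0.0206 gf 55.0 q [-0.22  0.45  1.53 -0.    1.16 -1.84]
row [0.0273, 0.5671, 0.0097] [-0.0002, 0.0002, -0.001] n>= 6.0
```

```bash
python3 -m pendant '[0.0273,0.567,0,0,0,0,-1,0.0273,0.567,0,0,0,0,-1,0.0273,0.567,0,0,0,0,-1,0.0273,0.567,0,0,0,0,-1,0.0273,0.567,0,0,0,0,-1,0.0273,0.567,0,0,0,0,-1,0.0273,0.567,0,0,0,0,-1,0.0273,0.567,0,0,0,0,-1]'
python3 -c "
import tgt; from h import *
from station import vision,silhouettes
p=vision.camera('side'); r=silhouettes('ring_mandrel',p)
if r:
  v,u=np.nonzero(r[0]['region']); print(r[0]['score'],r[0]['extent'],np.polyfit(u,v,1)); print(proj(p,[[.45,.185,.13],[.68,.195,.13]]))
x,y=tgt.place('mandrel'); to((x,y,-.0185),yaw=tgt.Y)"
```

```text
time_s: 22.0
ee_pos: [0.5447, 0.1899, 0.0731]
eef_rot: [-3.141, -0.003, -3.095]
force: [-0.0, 0.1, -4.7]
grip_width: 0.0207
grip_force: 55.0
0.65 [181.3, 178.9, 262.8, 185.9] [7.24614747e-02 1.63825974e+02]
[[259.42573145 183.10680737]
 [189.97919439 175.72680926]]
t 22.1 pose [0.5453 0.1887 0.0739] [-3.141e+00 -2.000e-03 -3.097e+00] F [-0.  -0.5 -4.7] w 0.0207 gf 55.0 q [ 0.27  0.45  1.54 -0.    1.15 -1.35]
row [-0.0009, 0.0019, 0.1847] [-0.0004, -0.0012, -0.0014] n>= 2.0
```

```bash
python3 -m pendant '[-0.001,0.002,0.07,0,0,0,-1,-0.001,0.002,0.12,0,0,0,-1,-0.001,0.002,0.155,0,0,0,-1,-0.001,0.002,0.172,0,0,0,-1,-0.001,0.002,0.182,0,0,0,-1,-0.001,0.002,0.185,0,0,0,-1,-0.001,0.002,0.185,0,0,0,-1]'
python3 -m pendant '[0,0,0,0,0,0,0,0,0,0,0,0,0,0,0,0,0,0,0,0,0,0,0,0,0,0,0,0,0,0,0,0,0,0,0,0,0,-0.03,0,0,0,0,0,0,-0.1,0,0,0,0,0,0,-0.19,0,0,0,0,0,0,-0.19,0,0,0,0]'
python3 look.py w12 ring_mandrel; python3 chk.py w12 ring_mandrel place
python3 -c "
import tgt; from h import *
x,y,z=tgt.pick['flat']; to((x,y,.09),yaw=tgt.Y)"
```

```text
time_s: 22.8
ee_pos: [0.5466, 0.1906, -0.0169]
eef_rot: [3.141, 0.001, -3.096]
force: [-0.0, -0.4, -4.7]
grip_width: 0.0206
grip_force: 55.0
time_s: 23.7
ee_pos: [0.5491, 0.1916, 0.0846]
eef_rot: [3.139, 0.01, -3.096]
force: [-0.5, 0.5, 0.4]
grip_width: 0.0471
grip_force: 0.0
ring_mandrel [(0.9, [244, 86, 268, 324]), (0.39, [483, 158, 512, 206])]
slope 0.034 y-target -0.0009 end x 0.4504 target 0.545598437975384 0.1896029558816256
t 23.8 pose [0.5467 0.1909 0.0791] [ 3.141e+00  2.000e-03 -3.096e+00] F [-0.6  0.2 -0.8] w 0.0469 gf 0.0 q [ 0.27  0.44  1.53 -0.    1.16 -1.34]
row [0.0246, -0.6853, -0.0221] [0.0003, 0.0016, -0.0009] n>= 7.0
```

```bash
python3 -m pendant '[-0.0066,-0.6853,-0.022,0,0,0,0,-0.0066,-0.6853,-0.022,0,0,0,0,0.0246,-0.6853,-0.022,0,0,0,0,0.0246,-0.6853,-0.022,0,0,0,0,0.0246,-0.6853,-0.022,0,0,0,0,0.0246,-0.6853,-0.022,0,0,0,0,0.0246,-0.6853,-0.022,0,0,0,0,0.0246,-0.6853,-0.022,0,0,0,0,0.0246,-0.6853,-0.022,0,0,0,0,0.0246,-0.6853,-0.022,0,0,0,0]' 30
python3 look.py w13 file_flat; python3 chk.py w13 file_flat pick
python3 -c "
import tgt; from h import *
x,y,z=tgt.pick['flat']; to((x,y,-.021),yaw=tgt.Y)"
```

```text
time_s: 24.8
ee_pos: [0.5492, -0.1511, 0.0879]
eef_rot: [3.141, -0.001, -3.095]
force: [-0.0, -0.2, 0.7]
grip_width: 0.0471
grip_force: 0.0
file_flat [(0.79, [245, 117, 270, 329])]
slope 0.05 y-target -0.0004 end x 0.4768 target 0.55 -0.152
t 24.9 pose [ 0.5495 -0.1509  0.0883] [ 3.141e+00 -1.000e-03 -3.094e+00] F [-0.1  1.2 -0. ] w 0.047 gf 0.0 q [-0.33  0.42  1.55  0.    1.17 -1.95]
row [-0.001, -0.0024, 0.2185] [0.0002, -0.0003, 0.0001] n>= 3.0
```

```bash
python3 -m pendant '[-0.001,-0.0025,0.08,0,0,0,-0.1,-0.001,-0.0025,0.14,0,0,0,-0.1,-0.001,-0.0025,0.18,0,0,0,-0.1,-0.001,-0.0025,0.205,0,0,0,-0.1,-0.001,-0.0025,0.2195,0,0,0,-0.1,-0.001,-0.0025,0.2195,0,0,0,-1,-0.001,-0.0025,0.2195,0,0,0,-1,-0.001,-0.0025,0.2195,0,0,0,-1,-0.001,-0.0025,0.2195,0,0,0,-1,-0.001,-0.0025,0.2195,0,0,0,-1,-0.001,-0.0025,0.2195,0,0,0,-1,-0.001,-0.0025,0.2195,0,0,0,-1]' 30
python3 -m pendant '[0,0,-0.02,0,0,0,-1,0,0,-0.06,0,0,0,-1,0,0,-0.12,0,0,0,-1,0,0,-0.19,0,0,0,-1,0,0,-0.19,0,0,0,-1,0,0,-0.19,0,0,0,-1]'
python3 -c "
import tgt; from h import *
x,y=tgt.place('flat'); to((x,y,.07),yaw=tgt.Y)"
```

```text
time_s: 26.1
ee_pos: [0.5505, -0.153, -0.0204]
eef_rot: [3.141, 0.001, -3.096]
force: [-0.7, 5.8, 5.5]
grip_width: 0.0155
grip_force: 30.0
time_s: 26.7
ee_pos: [0.5502, -0.1536, 0.0745]
eef_rot: [-3.141, 0.001, -3.096]
force: [-0.5, 0.6, -0.4]
grip_width: 0.0159
grip_force: 30.0
t 26.7 pose [ 0.5502 -0.1536  0.0745] [-3.141e+00  1.000e-03 -3.096e+00] F [-0.5  0.6 -0.4] w 0.0159 gf 30.0 q [-0.34  0.43  1.56 -0.    1.15 -1.95]
row [0.0179, 0.5661, 0.0085] [-0.0005, 0.0008, -0.001] n>= 6.0
```

```bash
python3 -m pendant '[0.018,0.566,0,0,0,0,-1,0.018,0.566,0,0,0,0,-1,0.018,0.566,0,0,0,0,-1,0.018,0.566,0,0,0,0,-1,0.018,0.566,0,0,0,0,-1,0.018,0.566,0,0,0,0,-1,0.018,0.566,0,0,0,0,-1,0.018,0.566,0,0,0,0,-1]'
python3 -c "
import tgt; from h import *
from station import vision,silhouettes
p=vision.camera('side'); r=silhouettes('file_flat',p)
if r:
  v,u=np.nonzero(r[0]['region']); print(r[0]['score'],r[0]['extent'],np.polyfit(u,v,1)); print(proj(p,[[.48,.125,.13],[.7,.136,.13]]))
x,y=tgt.place('flat'); to((x,y,-.02),yaw=tgt.Y)"
```

```text
time_s: 27.5
ee_pos: [0.5275, 0.1291, 0.0727]
eef_rot: [-3.141, -0.002, -3.095]
force: [0.7, -0.0, -1.0]
grip_width: 0.0155
grip_force: 30.0
0.57 [215.7, 171.9, 263.2, 178.9] [4.21993435e-02 1.64494674e+02]
[[255.59865829 174.87811742]
 [192.15419321 168.59025776]]
t 27.6 pose [0.528  0.128  0.0731] [-3.141e+00 -1.000e-03 -3.097e+00] F [ 0.1 -1.2 -0.3] w 0.0156 gf 30.0 q [ 0.17  0.38  1.64 -0.    1.12 -1.44]
row [-0.0013, 0.0015, 0.1861] [-0.0002, -0.0008, -0.0014] n>= 2.0
```

```bash
python3 -m pendant '[-0.001,0.0015,0.07,0,0,0,-1,-0.001,0.0015,0.12,0,0,0,-1,-0.001,0.0015,0.155,0,0,0,-1,-0.001,0.0015,0.172,0,0,0,-1,-0.001,0.0015,0.183,0,0,0,-1,-0.001,0.0015,0.1865,0,0,0,-1,-0.001,0.0015,0.1865,0,0,0,-1]'
python3 -m pendant '[0,0,0,0,0,0,-0.1,0,0,0,0,0,0,-0.1,0,0,0,0,0,0,-0.1,0,0,0,0,0,0,-0.1,0,0,0,0,0,0,-0.1,0,0,-0.03,0,0,0,-0.1,0,0,-0.1,0,0,0,-0.1,0,0,-0.19,0,0,0,-0.1,0,0,-0.28,0,0,0,-0.1,0,0,-0.37,0,0,0,-0.1,0,0,-0.37,0,0,0,-0.1,0,0,-0.37,0,0,0,-0.1]'
python3 look.py w14 file_flat file_half file_needle ring_mandrel
for t in file_flat ring_mandrel file_half file_needle; do python3 chk.py w14 $t place; done
python3 - <<'E'
from station import vision; import cv2,pickle,numpy as np
a=vision.camera("side")["pixels"]; b=vision.camera("scene")["pixels"]; c=pickle.load(open("w14.pkl","rb"))[0]["pixels"]
f=lambda a:cv2.resize(a[...,::-1],(400,300),interpolation=cv2.INTER_CUBIC)
cv2.imwrite("pics/end.png",np.vstack([np.hstack([f(a[165:255,170:290]),f(b[135:225,165:285])]),np.hstack([f(c[40:280,130:450]),f(b)])]))
E
```

```text
time_s: 28.3
ee_pos: [0.529, 0.1295, -0.019]
eef_rot: [3.142, 0.001, -3.096]
force: [0.6, -1.0, 0.2]
grip_width: 0.0156
grip_force: 30.0
time_s: 29.5
ee_pos: [0.5289, 0.1298, 0.167]
eef_rot: [3.141, 0.002, -3.096]
force: [0.8, -0.3, -1.0]
grip_width: 0.0422
grip_force: 0.0
file_flat [(0.9, [251, 116, 265, 270])]
file_half [(0.79, [337, 113, 365, 244])]
file_needle [(0.85, [388, 141, 410, 244]), (0.19, [12, 149, 207, 261])]
ring_mandrel [(0.59, [293, 114, 316, 270]), (0.5, [13, 150, 207, 260])]
slope 0.05 y-target -0.0011 end x 0.4558 target 0.5284394857939491 0.12872955972176586
slope 0.028 y-target -0.0011 end x 0.4515 target 0.545598437975384 0.1896029558816256
slope 0.024 y-target -0.0023 end x 0.4455 target 0.522801562024616 0.24859704411837438
slope 0.054 y-target -0.0043 end x 0.4728 target 0.5199826001399496 0.30853078631667863
```

View pics/end.png

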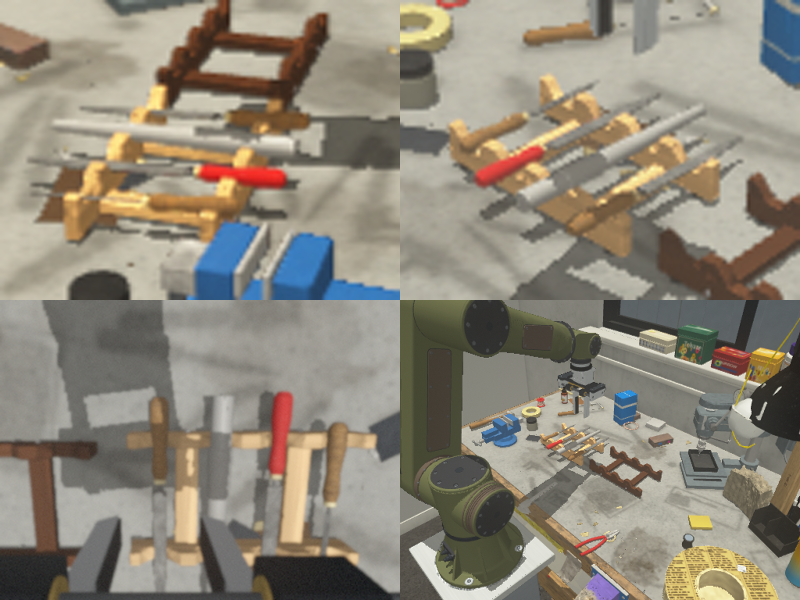

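All four tools lie in the new rack in order (flat, mandrel, red half-round and needle, right to left from the robot). Their handles are on the robot's side, the gripper is clear, and the jar, pad and loupe stand where they were.

```bash
python3 -c "
from station import order; print(order.hand_in())"
```

```text
the job is handed in; nothing more can be done
None
```

I moved the three files and the ring mandrel to the new rack, in the same order with their handles and shank toward the robot, and handed the job in at about 30 s; the hand-in gave no verdict, but the last pictures showed all four seated and the jar, pad and loupe not visibly moved.

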